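# Load a print drum onto the roller base by its ramp

### The arm

A 6-joint arm with a two-finger parallel gripper is mounted at the origin on a cart in front of the work surface, level with it; the furniture and walls round the work are solid. World frame = base frame: x ahead of the robot, y to its left, z up, the work surface at z = 0. Lengths are in m, angles in rad, forces in N, time in s.
With the tool pointing down it reaches from about 0.325 to 0.9 m from the base axis. Payload 3.5 kg.
Tool frame: the origin (TCP) lies at the very end of the fingers, on their centre line; the grasp point (between the pads) lies 19 mm behind it; z points along the fingers, x is the direction in which the jaws open and shut, and the axes are right-handed (so a half turn about z gives the same grasp; the last joint's range is limited). The gripper opens to 85 mm and grips with 20 to 120 N. Pads are 22 mm wide; open, the fingers measure 114 mm over their backs; the gripper's body (76 mm by 85 mm) begins 54 mm behind the grasp point. The pads swing forward as they close: fully open they stand 13 mm farther back than shut.
Start: joints at [1.037, 0.276, -0.026, 1.268, 0, 1.467], TCP at [0.261, 0.568, 0.231] pointing down, gripper open.
Joint ranges: [-3.12, 3.12], [-0.85, 1.88], [-1.08, 1.24], [-1.95, 2.15], [-1.57, 1.53], [-3.14, 3.14]. Speed limits (rad/s): [2.57, 2.57, 3.14, 3.14, 3.14, 3.14].

### API

Orientations are given as a unit quaternion [x, y, z, w].
In Python, from station import ctrl gives the robot as it stands.
- The arm moves only by the tool drive_tool, never from a script. Its argument "steps" is a list that holds one entry, the list of rows, each a list of 7 numbers: the finger opening in m, from 0 to 0.0854, then the shift along the tool's x, y, z in m, then the turn, a rotation vector about the tool's x, y, z in degrees. In form: [[[claw, tx, ty, tz, rx, ry, rz], ...]]. A call has 1 to 10 rows; each row shifts and turns the commanded pose from where the row before left it, along the tool's axes as they then stand; what a row does not reach is not made up. A row lasts 1/10 s, in which the tool goes at most 50 mm and 8.59 degrees, less where a joint would pass 70% of its speed; a pose out of reach is approached as far as the arm can. A call is refused whole if a number of a shift passes 0.05 or a number of a turn 8.59, either way. A call with a gripper value outside its range is refused whole. The fingers move at their own pace and stop on an object; "grip_force" is the grip in N (left out, the last holds). Time passes only in rows, so rows that do not move let the fingers close. It gives the time, the measured TCP pose, the force and the opening at its end, in the units of the state.
- ctrl.get_state(): the state, without advancing time (a new reading comes with each control period).
- ctrl.get_image(name): name is "scene" or "top" or "wrist"; returns the picture (480x640x3 uint8, red, green, blue); there is no depth.
- ctrl.calibration(name): a dict with "intrinsics" (3x3 intrinsics, pixels), "k1" (the pictures are not rectified: a ray, as slopes to the right and down, at radius r is drawn at 1 + k1 r^2 times it, then the intrinsics apply), "camera_from_world" (4x4, takes a point from world to camera coordinates); the wrist camera has in their place "hand_eye" (4x4, takes a point from camera to tool coordinates, whose origin is the TCP and whose axes are the tool frame's). Camera axes: x right, y down, z forward; pixel columns grow to the right and rows downward; lengths in m; the calibration is good to about 2 mm. A picture is of the moment at which its call begins: read the wrist's pose just before it. calibration takes no time and is no camera call.
- ctrl.job_done(): hands the job in, once; it reports no verdict.
The state is a dict: "clock": time; "joint_pos": joint angles; "dq": joint speeds; "effort": joint torques, N m; "position": TCP position; "ee_rot": TCP orientation; "ft_force": force on the tool from outside, world axes, zero at the start; "torque": the same for the moment, N m; "finger_gap": finger opening in m.
Only numpy, scipy, OpenCV 4.12 (cv2) and the standard library are available. Lean on these libraries where they do the work, as an engineer would, in place of code of your own. Each camera call takes 0.05 s, during which the arm holds its last target. There are 200 camera calls.

### The job

Roll the grey processing drum, which is too thick to grip, up the ramp so that it lies in the trough between the two rollers, then push it gently along the rollers against the sprung drive disc until the disc is pushed firmly home. Leave the drum at rest there, without ramming the drive and without moving the bystanders.

Things in the scene. Friction and masses are not known exactly. Their poses are not given: they have to be found in the camera images.
- drum: Grey cylinder with black end bands, 95 mm diameter, 150 mm long, about 0.7 kg, both ends alike; wider than the gripper opens. Origin: on its axis at mid length (47.5 mm above what it lies on). Its y axis is the cylinder axis; it rolls, so its x and z turn about y. It starts on the table before the foot of the ramp, somewhat askew.
- roller_base: Fixed stand. Origin on the table under the middle between its two rollers; +x is the way up the ramp, +y runs along the rollers to the drive unit, z up. Rollers: steel rods that do not turn, 20 mm diameter, along y at x=-30 and x=+30 mm, axes at z=45 mm, free from y=-170 to +90 mm. No stop behind the far roller: pushed too far, the drum falls off. End plates are only 58 mm high.
- ramp_foot (a point): Middle of the ramp's lower edge, with the axes of roller_base, at x=-184, y=-67.5, z=2 mm in its frame. The ramp rises flat from there to x=-43, z=53.5 mm (20 degrees); it is 215 mm wide (y=-175 to +40 mm) without side walls. The drum must come up with its centre at y below -30 mm of roller_base to pass clear of the drive disc.
- cradle (a point): Where the drum's axis lies when in the trough: 94.5 mm above the origin of roller_base, same axes. Only x and z count; the final y is set by the drive disc. Passing over the near roller the drum's axis rises to 102.5 mm above the table.
- drive_unit: Fixed blue motor box, 130x75x118 mm, its front face at y=165 mm of roller_base (origin: foot of that face). A black head clamped on guide rods before it carries a rubber disc, 56 mm diameter, at drum axis height. The disc's face is somewhere from y=50 to 85 mm (not reported). It gives 5 mm on a weak 2 N spring, then meets a hard stop; friction then holds the drum there.
- film_can: Bystander: film can with an orange cap, stands loose on the table; leave it alone. Origin under its middle.
- brown_bottle: Bystander: brown bottle with a black cap, stands loose on the table; leave it alone. Origin under its middle.
- loupe: Bystander: black and clear loupe, stands loose on the table; leave it alone. Origin under its middle.
- tall_graduate: Bystander: slim plastic measuring cylinder, stands loose on the table; leave it alone. Origin under its middle.

How it is judged:
At the end, for the whole second after the job is handed in: The drum lies at rest in the trough between the rollers (axis within 6 mm across and 5 mm in height of the cradle point, within 0.08 rad of the roller direction) and keeps the sprung drive disc pressed in (spring force on the disc above 1 N, that is about half its 5 mm travel or more) (x of drum in the frame of cradle between -0.006 and 0.006 m and z of drum in the frame of cradle between -0.005 and 0.005 m and angle between the y axis of drum and the y axis of roller_base, either way round below 0.08 rad and contact force between drum and drive_unit above 1 N and linear speed of drum below 0.01 m/s and angular speed of drum below 0.1 rad/s); the robot touches nothing.
It fails at once if the drive is rammed: the drum presses on the drive disc with more than 35 N (contact force between drum and drive_unit above 35 N).
It fails at once if the film can with an orange cap is moved more than 20 mm (distance of film_can from where it was at the start of the episode above 0.02 m).
It fails at once if the brown bottle with a black cap is moved more than 20 mm (distance of brown_bottle from where it was at the start of the episode above 0.02 m).
It fails at once if the black and clear loupe is moved more than 20 mm (distance of loupe from where it was at the start of the episode above 0.02 m).
It fails at once if the slim plastic measuring cylinder is moved more than 20 mm (distance of tall_graduate from where it was at the start of the episode above 0.02 m).
It also fails if it takes over 72 s, if anything falls off the work surface, if the arm or the gripper's body presses on something with over 40 N, if the wrist force passes 120 N, or if a joint passes its speed limit or range.

## Working session

There is one attempt and no reset: what is moved stays moved. The work goes in short steps, Python scripts to look and compute and a tool call to move; the robot and the scene stay as the last step left them, time stands still between calls to the robot, and variables do not carry over. Pictures are saved under pics/ and viewed, about 8 in all and at most 12, crops included, and the job is handed in when it is done.

Besides the shell and the picture viewer there is one more tool, called after "Request:" by a JSON object that holds its "api" and its "payload", one argument or row to a line. drive_tool: Moves the arm, as the interface text tells. Its arguments: {"type":"object","properties":{"steps":{"type":"array"},"grip_force":{"type":"number"}},"required":["steps"]}

```bash
mkdir -p pics; ls; python3 - <<'E'
from station import ctrl
import cv2
for n in ("scene","top"):
    im=ctrl.get_image(n); cv2.imwrite(f"pics/{n}0.png",im[:,:,::-1])
    print(n,{k:v.round(4).tolist() if hasattr(v,'round') and hasattr(v,'tolist') else v for k,v in ctrl.calibration(n).items()})
print(ctrl.get_state())
print(ctrl.calibration("wrist"))
E
```

```text
pics
scene {'intrinsics': [[583.0048, 0.0, 306.1062], [0.0, 583.0048, 241.4532], [0.0, 0.0, 1.0]], 'k1': 0.053441770148939555, 'camera_from_world': [[0.6148, -0.7886, 0.0089, -0.3638], [-0.5769, -0.4574, -0.6768, 0.3856], [0.5378, 0.411, -0.7361, 1.0522], [0.0, 0.0, 0.0, 1.0]]}
top {'intrinsics': [[496.4229, 0.0, 319.1588], [0.0, 496.4229, 242.3338], [0.0, 0.0, 1.0]], 'k1': 0.034328833083547915, 'camera_from_world': [[-0.012, -0.9999, 0.0015, -0.0083], [-0.998, 0.0118, -0.0614, 0.6126], [0.0614, -0.0023, -0.9981, 1.0384], [0.0, 0.0, 0.0, 1.0]]}
{'clock': 0.1, 'joint_pos': array([ 1.03655999e+00,  2.77115108e-01, -2.77193148e-02,  1.26798045e+00,
        2.07598115e-06,  1.46737891e+00]), 'dq': array([ 1.30734940e-03, -1.76207808e-03,  4.53784148e-03,  2.38824412e-04,
       -3.62821382e-05,  4.59842749e-04]), 'effort': array([ 7.21511896e-06, -4.46708250e+01,  2.96128035e+01,  8.44254711e-03,
       -4.52140000e-05,  5.15354927e-06]), 'position': array([0.26067749, 0.56728949, 0.23024688]), 'ee_rot': array([ 8.41906644e-01,  5.39622260e-01, -9.01862997e-04,  4.53070066e-04]), 'ft_force': array([-0.41908688,  0.35780019, -0.33138339]), 'torque': array([ 0.00489236,  0.02544751, -0.02310831]), 'finger_gap': 0.08530381295094783}
{'intrinsics': array([[392.39037001,   0.        , 319.93179283],
       [  0.        , 392.39037001, 238.4356343 ],
       [  0.        ,   0.        ,   1.        ]]), 'k1': -0.02085275905166535, 'hand_eye': array([[ 9.99997301e-01,  2.32148906e-03, -9.47866326e-05,
        -5.77807980e-05],
       [-2.19741380e-03,  9.58228282e-01,  2.85996032e-01,
        -7.22765038e-02],
       [ 7.54763891e-04, -2.85995052e-01,  9.58230797e-01,
        -1.42597859e-01],
       [ 0.00000000e+00,  0.00000000e+00,  0.00000000e+00,
         1.00000000e+00]])}
```

View pics/scene0.png

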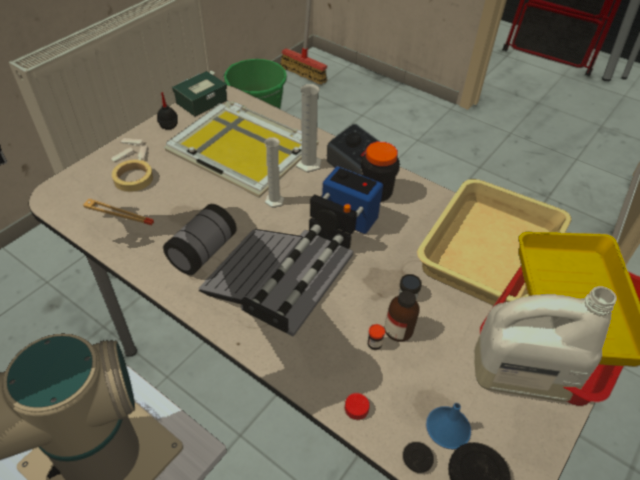

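View pics/top0.png

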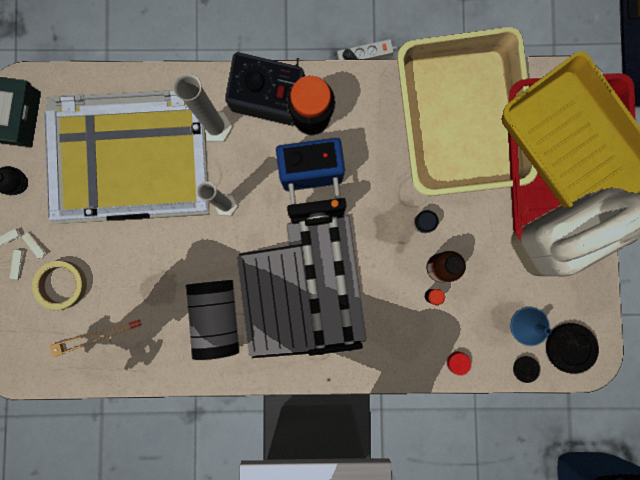

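The scene camera shows the drum left of the ramp foot, with the drive unit beyond. In the top view the drum is at about (213,320), the ramp spans u 240–300, the rollers are at u≈313 and 343, and the disc head is at (316,207). I'll enlarge the top view to measure.

```bash
python3 - <<'E'
import cv2
im=cv2.imread("pics/top0.png")[190:370,170:380]
cv2.imwrite("pics/c1.png",cv2.resize(im,None,fx=3.3333,fy=3.3333,interpolation=cv2.INTER_CUBIC))
E
```

```text
(no output)
```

View pics/c1.png

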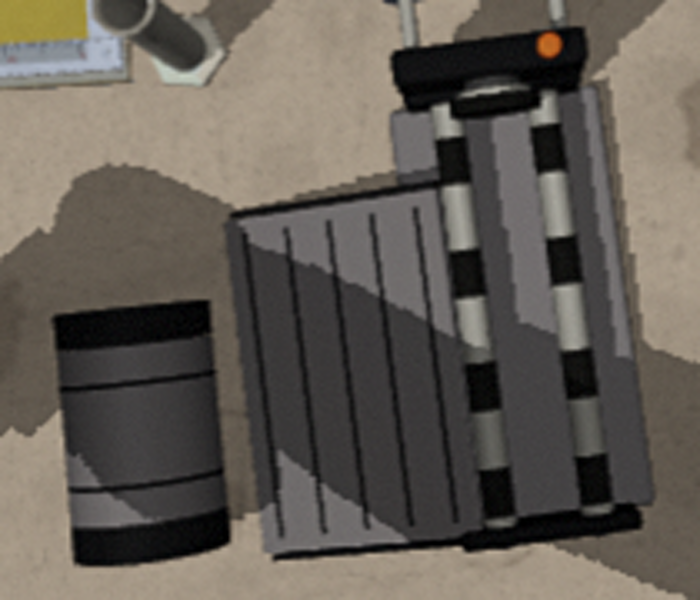

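```bash
cat > h.py <<'E'
import numpy as np, cv2
from station import ctrl
from scipy.optimize import least_squares
from scipy.spatial.transform import Rotation as R
def ray(cam,uv):
    c=ctrl.calibration(cam);K=np.array(c["intrinsics"]);p=(np.array(uv,float)-K[:2,2])/K[0,0]
    s=cv2.undistortPoints(np.array([[uv]],float),K,np.array([c["k1"],0,0,0.])).ravel()
    T=np.linalg.inv(c["camera_from_world"]);return T[:3,3],T[:3,:3]@np.r_[s,1]
def atz(cam,uv,z):
    o,d=ray(cam,uv);return (o+d*(z-o[2])/d[2])
def proj(cam,P):
    c=ctrl.calibration(cam);T=np.array(c["camera_from_world"])
    return cv2.projectPoints(np.atleast_2d(P).astype(float),cv2.Rodrigues(T[:3,:3])[0],T[:3,3],np.array(c["intrinsics"]),np.array([c["k1"],0,0,0.]))[0][:,0]
def cr(u,v): return (170+u/3.33333-.35,190+v/3.33333-.35)
def w(base,P):
    x,y,a=base;c,s=np.cos(a),np.sin(a);P=np.atleast_2d(P)
    return np.c_[x+c*P[:,0]-s*P[:,1],y+s*P[:,0]+c*P[:,1],P[:,2]]
E
python3 - <<'E'
from h import *
M=[((230,214),(-.184,.04,.002)),((272,556),(-.184,-.175,.002)),((440,184),(-.043,.04,.0535)),((502,527),(-.03,-.17,.05)),((598,516),(.03,-.17,.05))]
uv=np.array([cr(*m[0]) for m in M]);P=np.array([m[1] for m in M])
r=least_squares(lambda b:(proj("top",w(b,P))-uv).ravel(),[.45,0,-1.5])
print("base",r.x,np.degrees(r.x[2]),r.fun.reshape(-1,2).round(1).tolist())
b=r.x
D=[(54,316),(208,300),(228,543),(78,562)]
# drum fit: silhouette corners
def drum(p):
    x,y,a=p;o=ray("top",(320,240))[0]
    ax=np.array([-np.sin(a),np.cos(a),0]);c=np.array([x,y,.0475]);out=[]
    for s,side in ((1,-1),(1,1),(-1,1),(-1,-1)):
        e=c+s*.075*ax; th=np.linspace(0,2*np.pi,181)
        n=np.cross(ax,[0,0,1]);ring=e+.0475*(np.cos(th)[:,None]*n+np.sin(th)[:,None]*np.array([0,0,1]))
        q=proj("top",ring);i=np.argmax(q[:,0]*side);out.append(q[i])
    return np.array(out)
uvd=np.array([cr(*d) for d in D])
r=least_squares(lambda p:(drum(p)-uvd).ravel(),[.4,.2,b[2]+np.pi/2-np.pi/2],diff_step=1e-3)
print("drum",r.x,r.fun.reshape(-1,2).round(1).tolist())
ca,sa=np.cos(b[2]),np.sin(b[2]);d=r.x[:2]-b[:2]
print("drum in base",ca*d[0]+sa*d[1],-sa*d[0]+ca*d[1],"rel yaw deg",np.degrees(r.x[2]-b[2]))
for y in (.05,.06,.07,.085):
    q=(proj("top",w(b,[[-.028,y,.0945],[.028,y,.0945],[0,y,.1225]]))-[170-.35,190-.35])*3.3333
    print(y,q.round().tolist())
for n,u in dict(filmcan=(435,297),bottle=(450,266),loupe=(426,221),grad=(205,190),gradbase=(222,205)).items(): print(n,atz("top",u,0).round(3),atz("top",u,.1).round(3))
E
```

```text
base [ 0.56832043 -0.02784135 -1.46204255] -83.7688675848139 [[-0.5, 1.2], [-2.0, -1.2], [0.7, 1.0], [0.6, -0.4], [1.1, -0.6]]
drum [ 0.45722707  0.20460177 -1.47962601] [[-0.5, -0.1], [0.7, -0.2], [1.3, -0.3], [-1.4, 0.6]]
drum in base -0.2431278967905035 -0.08520776958580893 rel yaw deg -1.0074581276877572
0.05 [[463.0, 164.0], [557.0, 153.0], [510.0, 155.0]]
0.06 [[461.0, 147.0], [555.0, 136.0], [508.0, 138.0]]
0.07 [[459.0, 131.0], [553.0, 119.0], [506.0, 120.0]]
0.085 [[456.0, 106.0], [550.0, 94.0], [503.0, 95.0]]
filmcan [ 0.493 -0.263  0.   ] [ 0.498 -0.24   0.1  ]
bottle [ 0.559 -0.297  0.   ] [ 0.558 -0.271  0.1  ]
loupe [ 0.657 -0.248  0.   ] [ 0.647 -0.226  0.1  ]
grad [0.731 0.231 0.   ] [0.714 0.209 0.1  ]
gradbase [0.697 0.195 0.   ] [0.683 0.175 0.1  ]
```

Request:
{"api": "drive_tool", "payload": {
  "steps": [
    [[0.07, 0, 0, 0, 0, 0, 8.43], [0.07, 0, 0, 0, 0, 0, 8.43], [0.07, 0, 0, 0, 0, 0, 8.43], [0.07, 0, 0, 0, 0, 0, 8.43], [0.07, 0, 0, 0, 0, 0, 8.43], [0.07, 0, 0, 0, 0, 0, 8.43], [0.07, 0, 0, 0, 0, 0, 8.43], [0.07, 0, 0, 0, 0, 0, 0]]
  ]
}}

```text
clock: 0.9
position: [0.2608, 0.5675, 0.2307]
ee_rot: [0.998, 0.055, -0.0, 0.001]
ft_force: [0.7, 0.3, 0.8]
finger_gap: 0.07
```

Request:
{"api": "drive_tool", "payload": {
  "steps": [
    [[0.07, 0.02, 0.03, 0, 0, 0, 0], [0.07, 0.02, 0.03, 0, 0, 0, 0], [0.07, 0.02, 0.03, 0, 0, 0, 0], [0.07, 0.02, 0.03, 0, 0, 0, 0], [0.07, 0.02, 0.03, 0, 0, 0, 0], [0.07, 0.02, 0.03, 0, 0, 0, 0], [0.07, 0.02, 0.03, 0, 0, 0, 0], [0.07, 0.016, 0.03, 0, 0, 0, 0], [0.07, 0, 0, 0, 0, 0, 0]]
  ]
}}

```text
clock: 1.8
position: [0.4443, 0.3436, 0.231]
ee_rot: [0.999, 0.054, 0.0, 0.001]
ft_force: [-0.7, 0.3, 0.2]
finger_gap: 0.0697
```

Request:
{"api": "drive_tool", "payload": {
  "steps": [
    [[0.07, 0, 0, 0, -7, 0, 0], [0.07, 0, 0, 0, -7, 0, 0], [0.07, 0, 0, 0, -6, 0, 0], [0.07, 0, 0, 0, 0, 0, 0], [0.07, 0, 0, 0, 0, 0, 0]]
  ]
}}

```text
clock: 2.3
position: [0.4418, 0.3472, 0.2305]
ee_rot: [0.983, 0.056, 0.009, 0.173]
ft_force: [0.6, -0.3, 0.3]
finger_gap: 0.07
```

```bash
cat >> h.py <<'E'
B=[ 0.56832043,-0.02784135,-1.46204255]
def st(b=B):
    s=ctrl.get_state();x,y,a=b;c,sn=np.cos(a),np.sin(a);d=s["position"][:2]-[x,y]
    Rm=np.array([[c,sn,0],[-sn,c,0],[0,0,1]]);r=R.from_quat(s["ee_rot"]).as_matrix()
    print("t",round(s["clock"],2),"tcp in base mm",(1e3*np.array([c*d[0]+sn*d[1],-sn*d[0]+c*d[1],s["position"][2]])).round(1),"F base",(Rm@s["ft_force"]).round(2),"gap",round(s["finger_gap"],4))
    print("tool axes in base (cols)",(Rm@r).round(3).tolist());return s
E
python3 -c "
from h import *
st();cv2.imwrite('pics/w1.png',ctrl.get_image('wrist')[:,:,::-1]);cv2.imwrite('pics/top1.png',ctrl.get_image('top')[:,:,::-1])"
```

```text
t 2.3 tcp in base mm [-386.6  -85.1  230.5] F base [0.38 0.61 0.25] gap 0.07
tool axes in base (cols) [[-0.004, 0.94, 0.341], [1.0, 0.005, -0.0], [-0.002, 0.341, -0.94]]
```

View pics/w1.png

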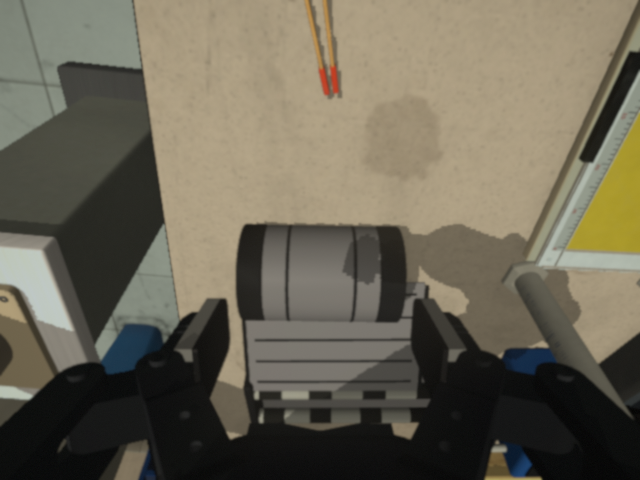

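The drum is centred between the fingers (u 238–405, centre 321) and nearly parallel to the ramp lines. Next I lower the tool behind it.

Request:
{"api": "drive_tool", "payload": {
  "steps": [
    [[0.07, 0, -0.001, 0.028, 0, 0, 0], [0.07, 0, -0.001, 0.028, 0, 0, 0], [0.07, 0, -0.001, 0.028, 0, 0, 0], [0.07, 0, -0.001, 0.028, 0, 0, 0], [0.07, 0, -0.001, 0.028, 0, 0, 0], [0.07, 0, -0.001, 0.028, 0, 0, 0], [0.07, 0, -0.001, 0.028, 0, 0, 0], [0.07, 0, -0.003, 0.026, 0, 0, 0], [0.07, 0, 0, 0, 0, 0, 0]]
  ]
}}

```text
clock: 3.3
position: [0.447, 0.2772, 0.017]
ee_rot: [0.983, 0.054, 0.007, 0.175]
ft_force: [-0.6, -0.6, -0.2]
finger_gap: 0.0698
```

```bash
python3 -c "
from h import *
st()"
```

```text
t 3.3 tcp in base mm [-316.4  -87.5   17. ] F base [ 0.52 -0.63 -0.2 ] gap 0.0698
tool axes in base (cols) [[0.0, 0.939, 0.344], [1.0, 0.002, -0.006], [-0.006, 0.344, -0.939]]
```

Request:
{"api": "drive_tool", "payload": {
  "steps": [
    [[0.07, 0, 0.0038, 0.0014, 0, 0, 0], [0.07, 0, 0.0038, 0.0014, 0, 0, 0], [0.07, 0, 0.0038, 0.0014, 0, 0, 0], [0.07, 0, 0.0038, 0.0014, 0, 0, 0], [0.07, 0, 0.0038, 0.0014, 0, 0, 0], [0.07, 0, 0.0038, 0.0014, 0, 0, 0], [0.07, 0, 0.0038, 0.0014, 0, 0, 0], [0.07, 0, 0.0038, 0.0014, 0, 0, 0]]
  ]
}}

```text
clock: 4.1
position: [0.4532, 0.2477, 0.0191]
ee_rot: [0.983, 0.054, 0.009, 0.174]
ft_force: [0.4, -0.1, 0.3]
finger_gap: 0.0702
```

Request:
{"api": "drive_tool", "payload": {
  "steps": [
    [[0.07, 0, 0.0038, 0.0014, 0, 0, 0], [0.07, 0, 0.0038, 0.0014, 0, 0, 0], [0.07, 0, 0.0038, 0.0014, 0, 0, 0], [0.07, 0, 0.0038, 0.0014, 0, 0, 0], [0.07, 0, 0.0038, 0.0014, 0, 0, 0], [0.07, 0, 0.0038, 0.0014, 0, 0, 0], [0.07, 0, 0.0038, 0.0014, 0, 0, 0], [0.07, 0, 0.0038, 0.0014, 0, 0, 0]]
  ]
}}

```text
clock: 4.9
position: [0.4569, 0.2159, 0.019]
ee_rot: [0.983, 0.054, 0.009, 0.173]
ft_force: [-1.2, 4.2, 1.2]
finger_gap: 0.07
```

```bash
python3 -c "
from h import *
st();cv2.imwrite('pics/top2.png',ctrl.get_image('top')[150:390,150:420,::-1].repeat(2,0).repeat(2,1))"
```

```text
t 4.9 tcp in base mm [-254.4  -84.3   19. ] F base [-4.26 -0.79  1.25] gap 0.07
tool axes in base (cols) [[-0.001, 0.94, 0.341], [1.0, 0.001, 0.0], [-0.0, 0.341, -0.94]]
```

View pics/top2.png

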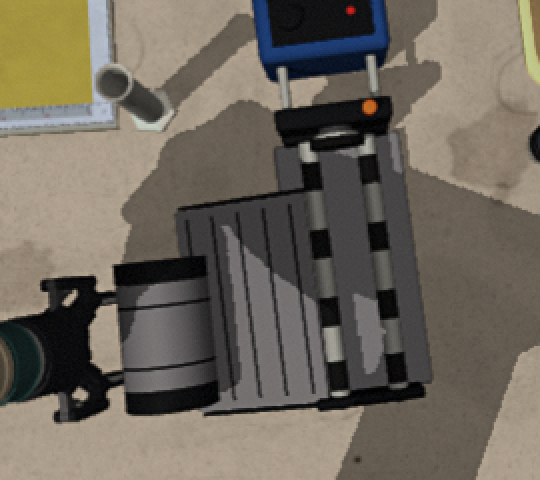

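Request:
{"api": "drive_tool", "payload": {
  "steps": [
    [[0.07, 0, 0.004, 0.001, 0, 0, 0], [0.07, 0, 0.004, 0.001, 0, 0, 0], [0.07, 0, 0.004, 0.001, 0, 0, 0], [0.07, 0, 0.004, 0.001, 0, 0, 0], [0.07, 0, 0.004, 0, 0, 0, 0], [0.07, 0, 0.004, 0, 0, 0, 0], [0.07, 0, 0.004, 0, 0, 0, 0], [0.07, 0, 0.004, 0, 0, 0, 0], [0.07, 0, 0.004, 0, 0, 0, 0], [0.07, 0, 0.004, 0, 0, 0, 0]]
  ]
}}

```text
clock: 5.95
position: [0.4623, 0.1811, 0.0296]
ee_rot: [0.984, 0.054, 0.011, 0.169]
ft_force: [-2.3, 11.3, 3.8]
finger_gap: 0.0702
```

Request:
{"api": "drive_tool", "payload": {
  "steps": [
    [[0.07, 0, 0.004, 0, 0, 0, 0], [0.07, 0, 0.004, 0, 0, 0, 0], [0.07, 0, 0.004, 0, 0, 0, 0], [0.07, 0, 0.004, 0, 0, 0, 0], [0.07, 0, 0.004, 0, 0, 0, 0], [0.07, 0, 0.004, 0, 0, 0, 0], [0.07, 0, 0.004, 0, 0, 0, 0], [0.07, 0, 0.004, 0, 0, 0, 0], [0.07, 0, 0.004, 0, 0, 0, 0], [0.07, 0, 0.004, 0, 0, 0, 0]]
  ]
}}

```text
clock: 6.95
position: [0.466, 0.1433, 0.043]
ee_rot: [0.984, 0.054, 0.01, 0.169]
ft_force: [-1.8, 11.2, 4.2]
finger_gap: 0.0701
```

```bash
python3 -c "
from h import *
st();cv2.imwrite('pics/top3.png',ctrl.get_image('top')[150:390,150:420,::-1].repeat(2,0).repeat(2,1))"
```

```text
t 6.95 tcp in base mm [-181.3  -83.1   43. ] F base [-11.37  -0.62   4.24] gap 0.0701
tool axes in base (cols) [[-0.002, 0.943, 0.334], [1.0, 0.001, 0.002], [0.002, 0.334, -0.943]]
```

View pics/top3.png

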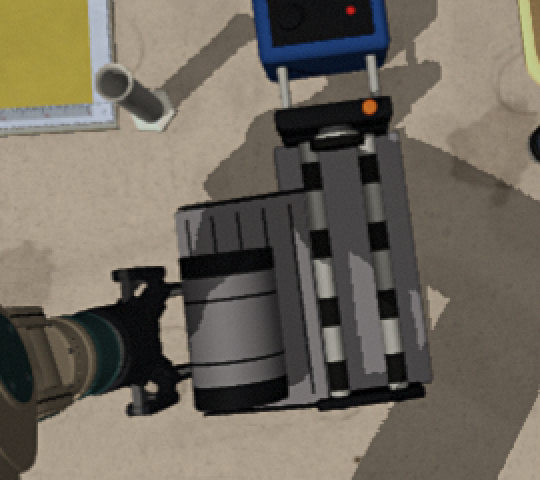

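Request:
{"api": "drive_tool", "payload": {
  "steps": [
    [[0.07, 0, 0.004, 0, 0, 0, 0], [0.07, 0, 0.004, 0, 0, 0, 0], [0.07, 0, 0.004, 0, 0, 0, 0], [0.07, 0, 0.004, 0, 0, 0, 0], [0.07, 0, 0.004, 0, 0, 0, 0], [0.07, 0, 0.004, 0, 0, 0, 0], [0.07, 0, 0.004, 0, 0, 0, 0], [0.07, 0, 0.004, 0, 0, 0, 0], [0.07, 0, 0.004, 0, 0, 0, 0], [0.07, 0, 0.004, 0, 0, 0, 0]]
  ]
}}

```text
clock: 8.0
position: [0.4704, 0.106, 0.0568]
ee_rot: [0.984, 0.055, 0.011, 0.169]
ft_force: [-1.4, 12.2, 4.3]
finger_gap: 0.0698
```

Request:
{"api": "drive_tool", "payload": {
  "steps": [
    [[0.07, 0, 0.004, 0, 0, 0, 0], [0.07, 0, 0.004, 0, 0, 0, 0], [0.07, 0, 0.004, 0, 0, 0, 0], [0.07, 0, 0.004, 0, 0, 0, 0], [0.07, 0, 0.004, 0, 0, 0, 0], [0.07, 0, 0.003, 0, 0, 0, 0], [0.07, 0, 0.003, 0, 0, 0, 0], [0.07, 0, 0.003, 0, 0, 0, 0]]
  ]
}}

```text
clock: 8.8
position: [0.473, 0.0787, 0.0665]
ee_rot: [0.984, 0.055, 0.01, 0.169]
ft_force: [-1.4, 10.3, 2.2]
finger_gap: 0.07
```

```bash
python3 -c "
from h import *
st()"
```

```text
t 8.8 tcp in base mm [-116.2  -83.2   66.5] F base [-10.39  -0.32   2.21] gap 0.07
tool axes in base (cols) [[-0.003, 0.942, 0.334], [1.0, 0.002, 0.003], [0.002, 0.334, -0.942]]
```

Request:
{"api": "drive_tool", "payload": {
  "steps": [
    [[0.07, 0, 0.002, 0.0004, 0, 0, 0], [0.07, 0, 0.002, 0.0004, 0, 0, 0], [0.07, 0, 0.002, 0.0004, 0, 0, 0], [0.07, 0, 0.002, 0.0004, 0, 0, 0], [0.07, 0, 0.002, 0.0004, 0, 0, 0], [0.07, 0, 0.002, 0.0004, 0, 0, 0], [0.07, 0, 0.002, 0.0004, 0, 0, 0], [0.07, 0, 0.002, 0.0004, 0, 0, 0], [0.07, 0, 0.002, 0.0004, 0, 0, 0], [0.07, 0, 0.002, 0.0004, 0, 0, 0]]
  ]
}}

```text
clock: 9.8
position: [0.4747, 0.0556, 0.0693]
ee_rot: [0.983, 0.054, 0.01, 0.173]
ft_force: [-0.4, 3.9, 0.6]
finger_gap: 0.07
```

Request:
{"api": "drive_tool", "payload": {
  "steps": [
    [[0.07, 0, 0.0015, 0.0004, 0, 0, 0], [0.07, 0, 0.0015, 0.0004, 0, 0, 0], [0.07, 0, 0.0015, 0.0004, 0, 0, 0], [0.07, 0, 0.0015, 0.0004, 0, 0, 0], [0.07, 0, 0.0015, 0.0004, 0, 0, 0], [0.07, 0, 0.0015, 0.0004, 0, 0, 0], [0.07, 0, 0.0015, 0.0004, 0, 0, 0], [0.07, 0, 0.0015, 0.0004, 0, 0, 0]]
  ]
}}

```text
clock: 10.6
position: [0.4759, 0.0428, 0.0704]
ee_rot: [0.983, 0.054, 0.009, 0.174]
ft_force: [0.2, 0.3, 0.6]
finger_gap: 0.07
```

```bash
python3 -c "
from h import *
st()"
```

```text
t 10.6 tcp in base mm [-80.2 -84.2  70.4] F base [-0.27  0.18  0.61] gap 0.07
tool axes in base (cols) [[-0.001, 0.94, 0.342], [1.0, 0.001, 0.0], [-0.0, 0.342, -0.94]]
```

Force went to zero at the expected crest position, so I'll look.

```bash
python3 -c "
from h import *
im=ctrl.get_image('top')[:,:,::-1]
cv2.imwrite('pics/top4.png',cv2.resize(im[180:370,260:380],None,fx=3,fy=3,interpolation=cv2.INTER_CUBIC))
for C in ([-.03,.1025],[0,.0945]):
  for s in (-.0475,.0475): print(C,[(((proj('top',w(B,[[C[0]+s,-.085+e,C[1]]]))[0]-[260,180])*3).round().tolist()) for e in(.075,-.075)])
"
```

```text
[-0.03, 0.1025] [[81.0, 276.0], [108.0, 508.0]]
[-0.03, 0.1025] [[226.0, 258.0], [254.0, 490.0]]
[0, 0.0945] [[127.0, 271.0], [154.0, 500.0]]
[0, 0.0945] [[271.0, 253.0], [300.0, 482.0]]
```

View pics/top4.png

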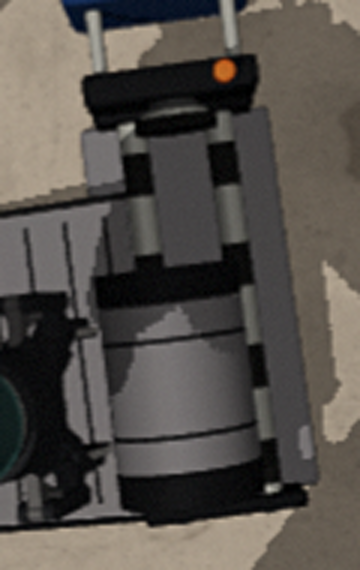

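In this frame the drum (left edge 97→122, right 247→268) is between crest and trough, possibly still rolling. I'll let it settle and check again.

Request:
{"api": "drive_tool", "payload": {
  "steps": [
    [[0.07, 0, 0, 0, 0, 0, 0], [0.07, 0, 0, 0, 0, 0, 0], [0.07, 0, 0, 0, 0, 0, 0], [0.07, 0, 0, 0, 0, 0, 0], [0.07, 0, 0, 0, 0, 0, 0]]
  ]
}}

```text
clock: 11.15
position: [0.476, 0.0431, 0.0704]
ee_rot: [0.983, 0.054, 0.01, 0.173]
ft_force: [-0.8, 0.3, 0.2]
finger_gap: 0.07
```

```bash
python3 -c "
from h import *
im=ctrl.get_image('top')[:,:,::-1]
a=cv2.resize(im[180:370,260:380],None,fx=3,fy=3,interpolation=cv2.INTER_CUBIC)
im=ctrl.get_image('scene')[:,:,::-1]
b=cv2.resize(im[170:350,220:360],None,fx=3,fy=3.16667,interpolation=cv2.INTER_CUBIC)
cv2.imwrite('pics/top5.png',np.hstack([a,b[:570]]))
st()
"
```

```text
t 11.25 tcp in base mm [-80.6 -84.1  70.4] F base [-0.18  0.12 -0.26] gap 0.0703
tool axes in base (cols) [[-0.001, 0.94, 0.342], [1.0, 0.001, 0.0], [0.0, 0.342, -0.94]]
```

View pics/top5.png

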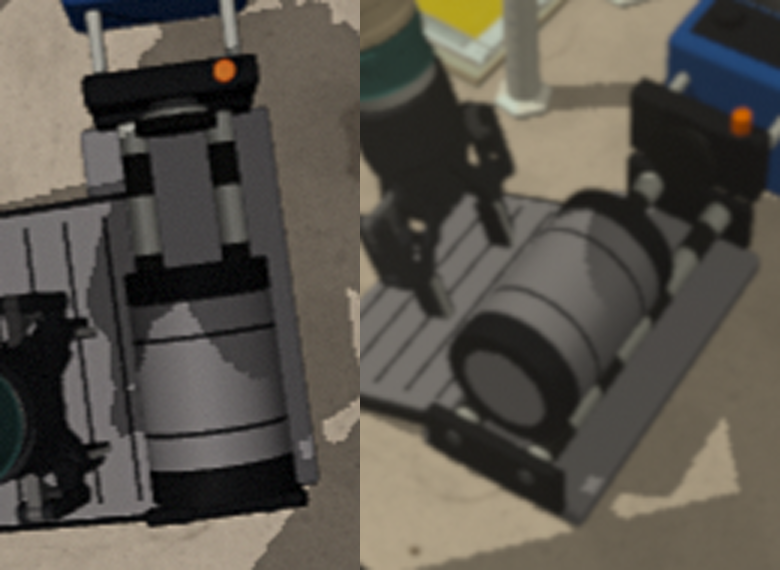

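The drum now lies in the trough (left edge 127→150, right 268→300, matching the prediction). I'll back off, rise, turn and close the fingers, then go round to the near end.

Request:
{"api": "drive_tool", "payload": {
  "steps": [
    [[0.07, 0, -0.01, 0, 0, 0, 0], [0.07, 0, -0.015, 0, 0, 0, 0], [0.07, 0, -0.015, 0, 0, 0, 0], [0.07, 0, 0, -0.03, 0, 0, 0], [0.07, 0, 0, -0.03, 0, 0, 0], [0.07, 0, 0, -0.03, 0, 0, 0], [0.07, 0, 0, -0.03, 0, 0, 0], [0.07, 0, 0, -0.03, 0, 0, 0], [0, 0, 0, 0, 7, 0, 0], [0, 0, 0, 0, 7, 0, 0]]
  ]
}}

```text
clock: 12.25
position: [0.4672, 0.1339, 0.1991]
ee_rot: [0.997, 0.057, 0.005, 0.05]
ft_force: [-0.6, -0.8, -0.0]
finger_gap: 0.0417
```

Request:
{"api": "drive_tool", "payload": {
  "steps": [
    [[0, 0, 0, 0, 6, 0, 0], [0, 0, 0, 0, 0, 0, -8.5], [0, 0, 0, 0, 0, 0, -8.5], [0, 0, 0, 0, 0, 0, -8.5], [0, 0, 0, 0, 0, 0, -8.5], [0, 0, 0, 0, 0, 0, -8.5], [0, 0, 0, 0, 0, 0, -8.5], [0, 0, 0, 0, 0, 0, -8.5], [0, 0, 0, 0, 0, 0, -8.5], [0, 0, 0, 0, 0, 0, -8.5]]
  ]
}}

```text
clock: 13.25
position: [0.4659, 0.132, 0.1973]
ee_rot: [0.748, 0.664, -0.0, -0.0]
ft_force: [-0.7, 0.2, 0.1]
finger_gap: -0.0001
```

Request:
{"api": "drive_tool", "payload": {
  "steps": [
    [[0, 0, 0, 0, 0, 0, -8.5], [0, 0, 0, 0, 0, 0, -5], [0, -0.02, -0.02, 0, 0, 0, 0], [0, -0.02, -0.02, 0, 0, 0, 0], [0, -0.02, -0.02, 0, 0, 0, 0], [0, -0.02, -0.02, 0, 0, 0, 0], [0, -0.03, -0.02, 0, 0, 0, 0], [0, -0.03, -0.016, 0, 0, 0, 0], [0, -0.03, 0, 0, 0, 0, 0], [0, 0, 0, 0, 0, 0, 0]]
  ]
}}

```text
clock: 14.25
position: [0.37, -0.0524, 0.1978]
ee_rot: [0.669, 0.743, -0.0, 0.001]
ft_force: [0.2, 0.5, 0.0]
finger_gap: 0.0002
```

```bash
python3 -c "
from h import *
st()"
```

```text
t 14.25 tcp in base mm [   2.8 -199.8  197.8] F base [-0.45  0.2   0.01] gap 0.0002
tool axes in base (cols) [[-1.0, 0.003, 0.001], [0.003, 1.0, 0.001], [-0.001, 0.001, -1.0]]
```

Request:
{"api": "drive_tool", "payload": {
  "steps": [
    [[0, 0.003, 0, 0, -6, 0, 0], [0, 0, -0.002, 0.02, 0, 0, 0], [0, 0, -0.002, 0.02, 0, 0, 0], [0, 0, -0.002, 0.02, 0, 0, 0], [0, 0, -0.002, 0.02, 0, 0, 0], [0, 0, -0.003, 0.027, 0, 0, 0], [0, 0, 0, 0, 0, 0, 0]]
  ]
}}

```text
clock: 14.95
position: [0.3659, -0.0451, 0.0869]
ee_rot: [0.666, 0.744, 0.038, 0.031]
ft_force: [-0.7, 0.1, 0.2]
finger_gap: 0.0002
```

Request:
{"api": "drive_tool", "payload": {
  "steps": [
    [[0, 0, 0.003, 0.0003, 0, 0, 0], [0, 0, 0.003, 0.0003, 0, 0, 0], [0, 0, 0.003, 0.0003, 0, 0, 0], [0, 0, 0.003, 0.0003, 0, 0, 0], [0, 0, 0.003, 0.0003, 0, 0, 0], [0, 0, 0.003, 0.0003, 0, 0, 0], [0, 0, 0.003, 0.0003, 0, 0, 0], [0, 0, 0.003, 0.0003, 0, 0, 0], [0, 0, 0.003, 0.0003, 0, 0, 0], [0, 0, 0.003, 0.0003, 0, 0, 0]]
  ]
}}

```text
clock: 15.95
position: [0.3985, -0.044, 0.09]
ee_rot: [0.666, 0.744, 0.038, 0.034]
ft_force: [-7.3, -2.1, 6.0]
finger_gap: 0.0005
```

```bash
python3 -c "
from h import *
st()"
```

```text
t 15.95 tcp in base mm [  -2.3 -170.6   90. ] F base [ 1.24 -7.52  5.98] gap 0.0005
tool axes in base (cols) [[-1.0, -0.001, 0.0], [-0.001, 0.995, 0.102], [-0.0, 0.102, -0.995]]
```

Request:
{"api": "drive_tool", "payload": {
  "steps": [
    [[0, 0, 0.002, 0.0002, 0, 0, 0], [0, 0, 0.002, 0.0002, 0, 0, 0], [0, 0, 0.002, 0.0002, 0, 0, 0], [0, 0, 0.002, 0.0002, 0, 0, 0], [0, 0, 0.002, 0.0002, 0, 0, 0]]
  ]
}}

```text
clock: 16.45
position: [0.4049, -0.043, 0.0891]
ee_rot: [0.667, 0.744, 0.035, 0.032]
ft_force: [-10.2, -1.7, 8.6]
finger_gap: 0.0001
```

```bash
python3 -c "
from h import *
st()
im=ctrl.get_image('scene')[:,:,::-1]
cv2.imwrite('pics/s6.png',cv2.resize(im[150:340,210:370],None,fx=3,fy=3,interpolation=cv2.INTER_CUBIC))"
```

```text
t 16.45 tcp in base mm [  -2.7 -164.1   89.1] F base [  0.63 -10.31   8.57] gap 0.0001
tool axes in base (cols) [[-1.0, -0.0, 0.001], [-0.0, 0.995, 0.095], [-0.001, 0.095, -0.995]]
```

View pics/s6.png

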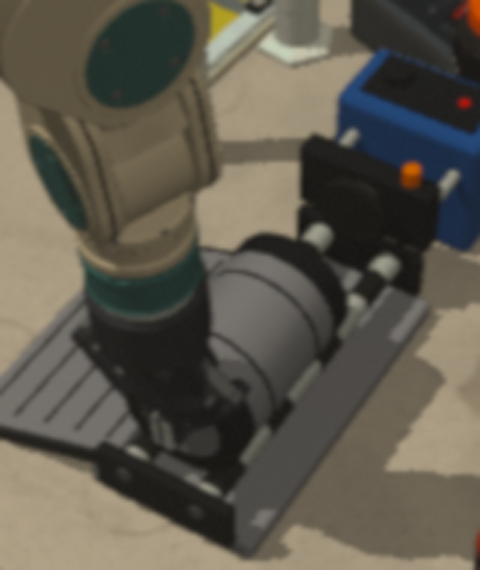

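Request:
{"api": "drive_tool", "payload": {
  "steps": [
    [[0, 0, 0.003, -0.0005, 0, 0, 0], [0, 0, 0.003, -0.0005, 0, 0, 0], [0, 0, 0.003, 0, 0, 0, 0], [0, 0, 0.003, 0, 0, 0, 0], [0, 0, 0.003, 0, 0, 0, 0], [0, 0, 0.003, 0, 0, 0, 0], [0, 0, 0.003, 0, 0, 0, 0], [0, 0, 0.003, 0, 0, 0, 0], [0, 0, 0.003, 0, 0, 0, 0], [0, 0, 0.003, 0, 0, 0, 0]]
  ]
}}

```text
clock: 17.5
position: [0.4393, -0.0395, 0.0945]
ee_rot: [0.666, 0.744, 0.039, 0.035]
ft_force: [-2.3, 0.2, -1.8]
finger_gap: -0.0002
```

```bash
python3 -c "
from h import *
st()"
```

```text
t 17.5 tcp in base mm [  -2.4 -129.6   94.5] F base [-0.42 -2.27 -1.81] gap -0.0002
tool axes in base (cols) [[-1.0, -0.001, -0.0], [-0.001, 0.995, 0.105], [0.0, 0.105, -0.995]]
```

Request:
{"api": "drive_tool", "payload": {
  "steps": [
    [[0, 0, 0.002, 0.0001, 0, 0, 0], [0, 0, 0.002, 0.0001, 0, 0, 0], [0, 0, 0.002, 0.0001, 0, 0, 0], [0, 0, 0.002, 0.0001, 0, 0, 0], [0, 0, 0.002, 0.0001, 0, 0, 0], [0, 0, 0.002, 0.0001, 0, 0, 0], [0, 0, 0.002, 0.0001, 0, 0, 0], [0, 0, 0.002, 0.0001, 0, 0, 0], [0, 0, 0.002, 0.0001, 0, 0, 0], [0, 0, 0.002, 0.0001, 0, 0, 0]]
  ]
}}

```text
clock: 18.5
position: [0.459, -0.0374, 0.0955]
ee_rot: [0.666, 0.744, 0.039, 0.035]
ft_force: [-4.4, -1.0, -2.1]
finger_gap: 0.0001
```

```bash
python3 -c "
from h import *
st()
im=ctrl.get_image('top')[:,:,::-1]
cv2.imwrite('pics/top7.png',cv2.resize(im[190:340,280:380],None,fx=4,fy=4,interpolation=cv2.INTER_CUBIC))"
```

```text
t 18.5 tcp in base mm [  -2.4 -109.7   95.5] F base [ 0.47 -4.49 -2.1 ] gap 0.0001
tool axes in base (cols) [[-1.0, -0.001, -0.0], [-0.001, 0.995, 0.105], [-0.0, 0.105, -0.995]]
```

View pics/top7.png

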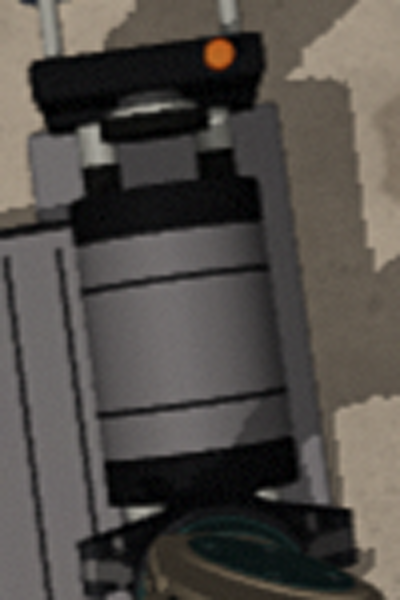

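The drum is straight in the trough: its front edge is at about v=190 and the disc front at about v=133, leaving a gap of roughly 28 mm. I'll continue slowly.

Request:
{"api": "drive_tool", "payload": {
  "steps": [
    [[0, 0, 0.002, 0.0002, 0, 0, 0], [0, 0, 0.002, 0.0002, 0, 0, 0], [0, 0, 0.002, 0.0002, 0, 0, 0], [0, 0, 0.002, 0.0002, 0, 0, 0], [0, 0, 0.002, 0.0002, 0, 0, 0], [0, 0, 0.002, 0.0002, 0, 0, 0], [0, 0, 0.002, 0.0002, 0, 0, 0], [0, 0, 0.002, 0.0002, 0, 0, 0], [0, 0, 0.001, 0.0001, 0, 0, 0], [0, 0, 0.001, 0.0001, 0, 0, 0]]
  ]
}}

```text
clock: 19.55
position: [0.4769, -0.0354, 0.0956]
ee_rot: [0.666, 0.744, 0.039, 0.035]
ft_force: [-5.0, 0.9, 0.4]
finger_gap: 0.0001
```

Request:
{"api": "drive_tool", "payload": {
  "steps": [
    [[0, 0, 0.001, 0.0001, 0, 0, 0], [0, 0, 0.001, 0.0001, 0, 0, 0], [0, 0, 0.001, 0.0001, 0, 0, 0], [0, 0, 0.001, 0.0001, 0, 0, 0], [0, 0, 0.001, 0.0001, 0, 0, 0]]
  ]
}}

```text
clock: 20.05
position: [0.4819, -0.0348, 0.0957]
ee_rot: [0.666, 0.744, 0.039, 0.035]
ft_force: [-5.5, 1.8, -0.1]
finger_gap: -0.0001
```

```bash
python3 -c "
from h import *
st()"
```

```text
t 20.05 tcp in base mm [ -2.4 -86.7  95.7] F base [-2.43 -5.24 -0.14] gap -0.0001
tool axes in base (cols) [[-1.0, -0.001, -0.0], [-0.001, 0.995, 0.104], [0.0, 0.104, -0.995]]
```

Request:
{"api": "drive_tool", "payload": {
  "steps": [
    [[0, 0, 0.001, 0.0001, 0, 0, 0], [0, 0, 0.001, 0.0001, 0, 0, 0], [0, 0, 0.001, 0.0001, 0, 0, 0]]
  ]
}}

```text
clock: 20.35
position: [0.4849, -0.0345, 0.0957]
ee_rot: [0.666, 0.744, 0.039, 0.035]
ft_force: [-5.1, 0.1, -0.4]
finger_gap: -0.0005
```

Request:
{"api": "drive_tool", "payload": {
  "steps": [
    [[0, 0, 0.001, 0.0001, 0, 0, 0], [0, 0, 0.001, 0.0001, 0, 0, 0]]
  ]
}}

```text
clock: 20.55
position: [0.4868, -0.0343, 0.0956]
ee_rot: [0.666, 0.744, 0.039, 0.035]
ft_force: [-5.4, 0.4, 0.0]
finger_gap: 0.0004
```

Request:
{"api": "drive_tool", "payload": {
  "steps": [
    [[0, 0, 0.001, 0.0001, 0, 0, 0], [0, 0, 0.001, 0.0001, 0, 0, 0]]
  ]
}}

```text
clock: 20.75
position: [0.4879, -0.0339, 0.0954]
ee_rot: [0.666, 0.744, 0.038, 0.034]
ft_force: [-7.3, 1.1, 2.0]
finger_gap: -0.0003
```

Request:
{"api": "drive_tool", "payload": {
  "steps": [
    [[0, 0, 0.001, 0, 0, 0, 0], [0, 0, 0, 0, 0, 0, 0]]
  ]
}}

```text
clock: 20.95
position: [0.4888, -0.0337, 0.0954]
ee_rot: [0.666, 0.744, 0.038, 0.034]
ft_force: [-5.9, 1.2, 1.2]
finger_gap: 0.0001
```

Request:
{"api": "drive_tool", "payload": {
  "steps": [
    [[0, 0, 0.001, 0, 0, 0, 0], [0, 0, 0, 0, 0, 0, 0]]
  ]
}}

```text
clock: 21.15
position: [0.4896, -0.0336, 0.0954]
ee_rot: [0.666, 0.744, 0.038, 0.034]
ft_force: [-7.0, 1.2, 0.9]
finger_gap: 0.0001
```

Request:
{"api": "drive_tool", "payload": {
  "steps": [
    [[0, 0, 0.001, 0, 0, 0, 0], [0, 0, 0, 0, 0, 0, 0]]
  ]
}}

```text
clock: 21.35
position: [0.4905, -0.0335, 0.0954]
ee_rot: [0.666, 0.744, 0.038, 0.034]
ft_force: [-7.4, -0.1, -0.1]
finger_gap: 0.0002
```

Request:
{"api": "drive_tool", "payload": {
  "steps": [
    [[0, 0, 0.001, 0, 0, 0, 0], [0, 0, 0, 0, 0, 0, 0]]
  ]
}}

```text
clock: 21.55
position: [0.4913, -0.0334, 0.0954]
ee_rot: [0.666, 0.744, 0.038, 0.034]
ft_force: [-7.1, 1.2, -0.2]
finger_gap: 0.0001
```

Request:
{"api": "drive_tool", "payload": {
  "steps": [
    [[0, 0, 0.001, 0, 0, 0, 0], [0, 0, 0, 0, 0, 0, 0]]
  ]
}}

```text
clock: 21.75
position: [0.4916, -0.0333, 0.0954]
ee_rot: [0.666, 0.744, 0.038, 0.033]
ft_force: [-8.5, 0.6, 1.3]
finger_gap: -0.0
```

Request:
{"api": "drive_tool", "payload": {
  "steps": [
    [[0, 0, 0.001, 0, 0, 0, 0], [0, 0, 0, 0, 0, 0, 0]]
  ]
}}

```text
clock: 21.95
position: [0.4917, -0.0332, 0.0953]
ee_rot: [0.666, 0.744, 0.037, 0.033]
ft_force: [-11.4, 1.1, 4.0]
finger_gap: -0.0
```

Request:
{"api": "drive_tool", "payload": {
  "steps": [
    [[0, 0, 0.001, 0, 0, 0, 0], [0, 0, 0, 0, 0, 0, 0], [0, 0, 0, 0, 0, 0, 0]]
  ]
}}

```text
clock: 22.25
position: [0.4918, -0.0332, 0.0953]
ee_rot: [0.667, 0.744, 0.036, 0.032]
ft_force: [-12.1, -0.6, 5.2]
finger_gap: 0.0
```

Request:
{"api": "drive_tool", "payload": {
  "steps": [
    [[0, 0, -0.001, 0, 0, 0, 0], [0, 0, -0.001, 0, 0, 0, 0], [0, 0, -0.001, 0, 0, 0, 0], [0, 0, -0.001, 0, 0, 0, 0], [0, 0, -0.002, 0, 0, 0, 0], [0, 0, -0.003, 0, 0, 0, 0], [0, 0, -0.005, 0, 0, 0, 0], [0, 0, -0.01, 0, 0, 0, 0], [0, 0, -0.02, 0, 0, 0, 0], [0, 0, -0.02, 0, 0, 0, 0]]
  ]
}}

```text
clock: 23.25
position: [0.4322, -0.0406, 0.09]
ee_rot: [0.666, 0.744, 0.039, 0.036]
ft_force: [0.3, 0.2, 0.5]
finger_gap: 0.0001
```

Request:
{"api": "drive_tool", "payload": {
  "steps": [
    [[0, 0, -0.02, -0.02, 0, 0, 0], [0, 0, -0.01, -0.03, 0, 0, 0], [0, 0, 0, -0.03, 0, 0, 0], [0, 0, 0, -0.03, 0, 0, 0], [0, 0, 0, 0, 0, 0, 0], [0, 0, 0, 0, 0, 0, 0]]
  ]
}}

```text
clock: 23.85
position: [0.3918, -0.0452, 0.1969]
ee_rot: [0.666, 0.744, 0.04, 0.036]
ft_force: [-0.0, 0.2, -0.7]
finger_gap: 0.0
```

```bash
python3 -c "
from h import *
st()
im=ctrl.get_image('top')[:,:,::-1]
a=cv2.resize(im[190:340,280:380],None,fx=4,fy=4,interpolation=cv2.INTER_CUBIC)
im=ctrl.get_image('scene')[:,:,::-1]
b=cv2.resize(im[165:315,270:370],None,fx=4,fy=4,interpolation=cv2.INTER_CUBIC)
cv2.imwrite('pics/top8.png',np.hstack([a,b]))"
```

```text
t 23.85 tcp in base mm [  -1.9 -177.3  196.9] F base [-0.17 -0.02 -0.72] gap 0.0
tool axes in base (cols) [[-1.0, -0.001, 0.001], [-0.001, 0.994, 0.107], [-0.001, 0.107, -0.994]]
```

View pics/top8.png

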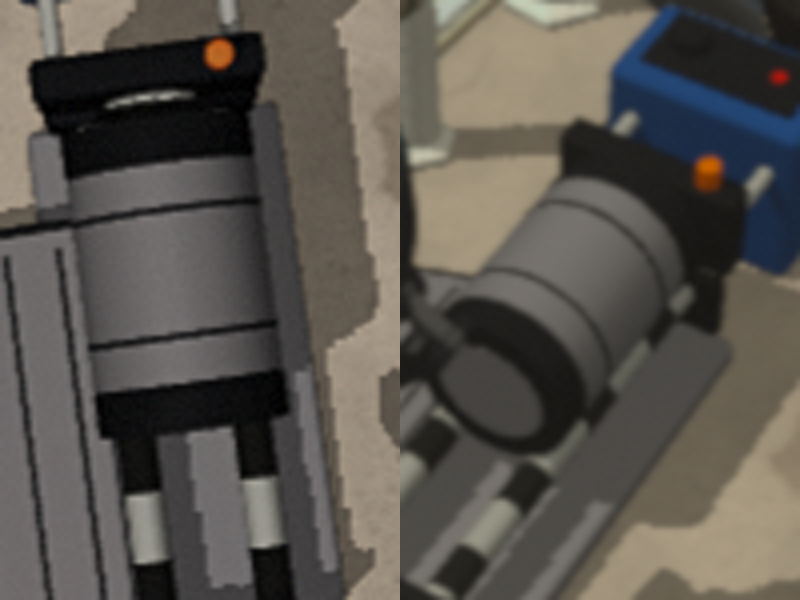

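The drum sits square against the disc with the finger clear. I'll measure its shift since the previous picture by correlation to check for springback (the finger advanced 33.0 mm).

```bash
python3 -c "
from h import *
a=cv2.imread('pics/top7.png',0);b=cv2.imread('pics/top8.png',0)[:,:400]
for u0,u1,v0,v1 in((110,150,385,440),(170,230,240,310),(110,160,250,310),(130,200,370,430)):
    r=cv2.matchTemplate(b,a[v0:v1,u0:u1],cv2.TM_CCOEFF_NORMED)
    m=np.full_like(r,-1);m[v0-90:v0-40,max(0,u0-25):u0+15]=r[v0-90:v0-40,max(0,u0-25):u0+15]
    _,s,_,(x,y)=cv2.minMaxLoc(m)
    p0=atz('top',(280+(u0+u1)/8,190+(v0+v1)/8),.14);p1=atz('top',(280+(x+(u1-u0)/2)/4,190+(y+(v1-v0)/2)/4),.14)
    print(round(s,2),x-u0,y-v0,1e3*(p1-p0)@np.r_[-np.sin(B[2]),np.cos(B[2]),0])
"
```

```text
0.99 -12 -68 32.1997666723819
0.99 -10 -68 32.37273408632469
0.99 -11 -68 32.42586657293016
0.99 -15 -68 32.39333178676416
```

```bash
python3 -c "
from h import *
print(ctrl.job_done())"
```

```text
the job is handed in; nothing more can be done
None
```

I rolled the drum up the ramp with the open fingers behind it. It dropped into the trough between the rollers, and I then pushed it along with the closed fingers against the drive disc. The job was handed in at about 24 s, and no verdict is reported.

- **Drive disc:** the disc gave about 5 mm, then the drum stalled at its hard stop with about 12 N on the wrist, well under the 35 N limit.
- **After backing off:** the last pictures show the drum square in the trough against the disc, with the arm clear and the wrist force near zero. The bystanders were not near the arm's path, but I did not measure them again at the end.
- **Springback:** the drum shifted 32.4 mm in the pictures, while the finger advanced 33.0 mm. The 0.6 mm difference is within the measuring error, and the disc should still be pressed well past half its travel. I could not read the force on the disc directly.
- **Unexpected:** early in the push along the rollers, a vertical force of up to 8.6 N appeared. I took it to be finger friction, and it went away when I raised the tool slightly.

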